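Load the backplate on the die carrier and hold the carrier up level

ROBOT

A 7-joint arm with a two-finger parallel gripper is mounted at the origin on a cart in front of the work surface, level with it; the furniture and walls round the work are solid. World frame = base frame: x ahead of the robot, y to its left, z up, the work surface at z = 0. Lengths are in m, angles in rad, forces in N, time in s.
With the tool pointing down it reaches from about 0.425 to 0.875 m from the base axis. Payload 4.7 kg.
Tool frame: the origin (TCP) lies on the centre line of the jaws, within the pads' length; the fingertips stand ctrl.tcp_to_tips ahead of it and the grasp point (between the pads) lies 2 mm behind it (ctrl.tcp_to_tips is the distance from the TCP to the fingertips, in m); z points along the fingers, y is the line along which they close (so a half turn about z gives the same grasp; the last joint's range is limited). The gripper opens to 87 mm and grips with 3 to 60 N. Pads are 19 mm wide; open, the fingers measure 117 mm over their backs; the gripper's body (75 mm by 190 mm) begins 51 mm behind the grasp point.
Start: joints at [-1.111, 0.321, -0.07, 1.45, 0.023, 1.371, -0.057], TCP at [0.28, 0.586, 0.24] pointing down, gripper open.
Joint ranges: [-2.86, 2.86], [-0.3, 2.09], [-1.38, 1.24], [0.06, 2.45], [-1.56, 4.7], [0.09, 2.05], [-2.69, 2.69]. Speed limits (rad/s): [2.57, 2.57, 3.14, 3.14, 3.14, 3.14, 3.14].

INTERFACE

Orientations are given as a rotation vector (axis times angle).
In Python, from bench import ctrl, optics, close_job gives the robot as it stands.
- The arm moves only by the shell command python3 -m inch 'ROWS' [OPENING] [FORCE]. ROWS is JSON, a list of rows, each a list of 2 entries, a list of its own where there are three numbers: the shift along the tool's x, y, z in mm, then the turn, a rotation vector about the tool's x, y, z in degrees. In form: [[[x, y, z], [ax, ay, az]], ...]. A call has exactly 10 rows; each row shifts and turns the commanded pose from where the row before left it, along the tool's axes as they then stand; what a row does not reach is not made up. A row lasts 1/10 s, in which the tool goes at most 50 mm and 8.59 degrees, less where a joint would pass 70% of its speed; a pose out of reach is approached as far as the arm can. A call is refused whole if a number of a shift passes 50 or a number of a turn 8.59, either way. A call with a gripper value outside its range is refused whole. OPENING is the closure, from 0 (fully open) to 1 (shut), set as the call begins (- or left out, the last holds). The fingers move at their own pace and stop on an object; FORCE is the grip in N (left out, the last holds). Time passes only in rows, so rows that do not move let the fingers close, or fill a call up. It gives the time, the measured TCP pose, the force and the opening at its end, in the units of the state.
- ctrl.get_state(): the state, without advancing time (a new reading comes with each control period).
- optics.get_image(name): name is "side" or "top"; returns a dict with "image" (420x560x3 uint8, red, green, blue), "fx", "fy", "cx", "cy" (pixels), "dist" ([k1, k2, p1, p2, k3] as OpenCV has them; the pictures are not rectified), "R" (3x3) and "t" (3): a world point X has camera coordinates R X + t. Camera axes: x right, y down, z forward; pixel columns grow to the right and rows downward; lengths in m; the calibration is good to about 2 mm. A picture is of the moment at which its call begins. There is no depth.
- close_job(): hands the job in, once; it reports no verdict.
The state is a dict: "time": time; "joint_positions": joint angles; "qd": joint speeds; "joint_torque": joint torques, N m; "position": TCP position; "tool_rot": TCP orientation; "ft_force": force on the tool from outside, world axes, zero at the start; "torque": the same for the moment, N m; "grip_width": opening from 0.0 (shut) to 1.0 (fully open).
Only numpy, scipy, OpenCV 4.12 (cv2) and the standard library are available. Lean on these libraries where they do the work, as an engineer would, in place of code of your own. Each camera call takes 0.05 s, during which the arm holds its last target. There are 200 camera calls.

TASK

Fit the loose backplate over the two locating pins of the die carrier until it lies flush in the empty nest, and let go of it. Then take the carrier by the bar of its middle handle, lift it straight up with the plate still seated, and finish while holding it still and level with its feet about 10 cm above the bench; do not set it down or let go. Leave the tape measure, the bolt and the small jar where they stand.

Things in the scene. Friction and masses are not known exactly. Their poses are not given: they have to be found in the camera images.
- backplate: loose aluminium plate, 90 (x) x 74 (y) x 8 (z) mm, about 0.2 kg, lying flat on the bench on the robot's right. Origin: centre of its underside; z up. Two 12 mm through holes on one diagonal, centred at (+33, +25) and (-33, -25) mm in x, y, so a half turn gives the same fit. In its middle stands a grip rib, 12 mm thick (x), 30 mm long (y), from the plate's top face at 8 mm up to 40 mm above the origin: pinch the rib along x
- die_carrier: loose dark steel carrier on the robot's left, total about 0.65 kg: base 110 (x) x 250 (y) mm on four low rubber feet, base top 16 mm above the bench. Origin: on the bench under the centre of the base (underside of the feet); z up. The nest with two upright pins is at its -y end (nearer the robot's right); at its +y end the mating die half (90 x 74 mm plate with a block, up to 50 mm high) is fixed to it and balances the plate's weight; the handle stands in the middle
- nest (a point): centre of the carrier's empty nest, on the base's top face: at (0, -85, 16) mm in the carrier's frame, same axes as the carrier. The backplate's origin comes to this point when it is flush, with the plate's x axis along the carrier's x axis (either way round). The two pins stand at (+33, +25) and (-33, -25) mm from here, 10 mm diameter, 18 mm tall, the upper 8 mm tapering to 4 mm
- handle_bar (a point): centre of the carrier's handle bar: 83 mm above the carrier's origin, over its middle. The bar is 92 mm long along the carrier's x, 14 mm thick along its y, 22 mm high (z from 72 to 94 mm), on two uprights at x = -36 and +36 mm, with 58 mm of free height below it: pinch it along the carrier's y
- tape_measure: yellow tape measure, 64x71x34 mm, standing between the plate and the carrier; leave alone. Origin: centre of its underside. In front of it, at the bench's front edge, stands a fixed blue vise, 160 mm high, taking up x below 0.45 m, y = 0.01 to 0.15 m (robot frame): carry things over or round it
- bolt_0: steel bolt standing upright on its head, 21x24x50 mm, beyond the plate; leave alone. Origin: centre of its underside
- tip_jar: small round jar with a black lid, 53 mm across, 64 mm high, at the back, beyond the carrier; leave alone. Origin: centre of its underside

How it is judged:
By the outcome, as a careful person would: the job done as asked, in the order asked, and still so for the second after the job is handed in, while the arm keeps its last pose, push and grip.
It also fails if it takes over 53 s, if anything falls off the work surface, if the arm or the gripper's body presses on something with over 40 N, if the wrist force passes 120 N, or if a joint passes its speed limit or range.

## Working session

There is one attempt and no reset: what is moved stays moved. The work goes in short steps, Python scripts to look and compute and a shell command to move; the robot and the scene stay as the last step left them, time stands still between calls to the robot, and variables do not carry over. Pictures are saved under pics/ and viewed, on a budget of 10 in all, crops included, one or two more only if the job needs it, and the job is handed in when it is done.

```bash
ls; mkdir -p pics
python3 - <<'E'
from bench import ctrl, optics
import cv2
print(ctrl.get_state(), ctrl.tcp_to_tips)
for n in("top","side"):
    d=optics.get_image(n); cv2.imwrite(f"pics/{n}0.png",d["image"][:,:,::-1])
    print({k:v for k,v in d.items() if k!="image"})
E
```

```text
pics
{'time': 0.0, 'joint_positions': array([-1.11092013,  0.32182007, -0.0700844 ,  1.45168594,  0.02260222,
        1.3707485 , -0.05688742]), 'qd': array([-5.23100215e-04, -1.08538401e-03, -1.58343739e-04, -1.76800373e-03,
        5.23548445e-05, -3.12577068e-05, -4.26225265e-04]), 'joint_torque': array([-3.58763518e-04, -4.91280019e+01, -4.03902009e-01, -3.12525094e+01,
       -6.38051704e-02,  4.36093309e-02,  1.63722525e-04]), 'position': array([0.28007682, 0.58599827, 0.23845787]), 'tool_rot': array([-6.94303082e-01, -3.06358345e+00,  2.90213044e-03]), 'ft_force': array([-0.88440715, -0.63800187,  0.22710304]), 'torque': array([0.01086934, 0.02957038, 0.0016627 ]), 'grip_width': 0.9997630587059904} 0.017
{'fx': 403.6232156216127, 'fy': 403.6232156216127, 'cx': 278.1904446843489, 'cy': 205.61280999076544, 'dist': array([-0.10405307,  0.        ,  0.        ,  0.        ,  0.        ]), 'R': array([[ 0.01804496, -0.9994681 ,  0.02716416],
       [-0.98753138, -0.02206572, -0.15586814],
       [ 0.15638463, -0.02401283, -0.98740429]]), 't': array([0.04890325, 0.58153447, 0.85195016])}
{'fx': 437.1590667372178, 'fy': 437.1590667372178, 'cx': 283.0739215059279, 'cy': 211.15023170341564, 'dist': array([-0.01185406,  0.        ,  0.        ,  0.        ,  0.        ]), 'R': array([[ 0.97010723, -0.24219635, -0.01526055],
       [-0.14824195, -0.54164098, -0.82743542],
       [ 0.1921361 ,  0.80496334, -0.56135349]]), 't': array([-0.56780676,  0.17873276,  0.80834126])}
```

View pics/top0.png

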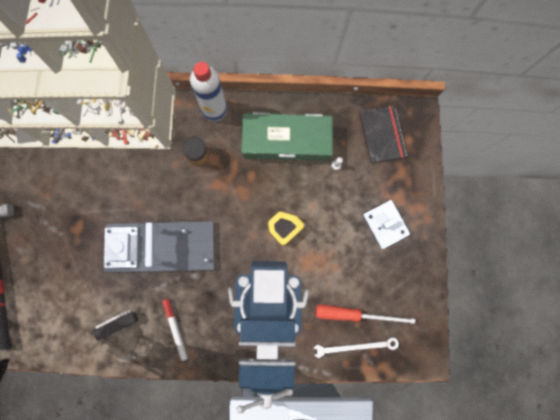

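View pics/side0.png

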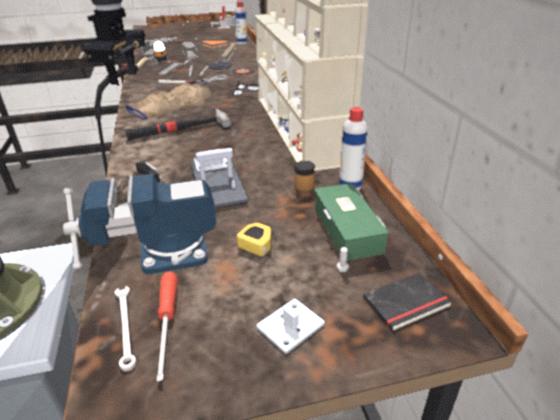

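The top view shows the plate at about (387,224), rotated, and the carrier at (160,246) with the bar at about (149,244) and the nest on its right. The tape is at (286,228), the bolt at (337,163) and the jar at (195,150). In the side view the plate is at (291,325) and the carrier at (218,178). Next I'll enlarge the plate and the carrier.

```bash
cat > h.py <<'E'
import numpy as np, cv2
from bench import ctrl, optics
C={}
def cam(n):
    if n not in C: C[n]=optics.get_image(n)
    return C[n]
def rays(n,p):
    d=cam(n);K=np.array([[d["fx"],0,d["cx"]],[0,d["fy"],d["cy"]],[0,0,1]])
    u=cv2.undistortPoints(np.float64(p).reshape(-1,1,2),K,d["dist"]).reshape(-1,2)
    r=np.c_[u,np.ones(len(u))]@d["R"]; return -d["R"].T@d["t"], r/np.linalg.norm(r,axis=1)[:,None]
def plane(n,p,z):
    o,r=rays(n,p); return o+r*((z-o[2])/r[:,2])[:,None]
def tri(p,q):
    o,r=rays("top",p);s,v=rays("side",q);out=[]
    for a,b in zip(r,v):
        k=np.linalg.lstsq(np.c_[a,-b],s-o,rcond=None)[0]
        A,B=o+a*k[0],s+b*k[1]; out.append(np.r_[(A+B)/2,np.linalg.norm(A-B)])
    return np.array(out)
def proj(n,X):
    d=cam(n);K=np.array([[d["fx"],0,d["cx"]],[0,d["fy"],d["cy"]],[0,0,1]])
    return cv2.projectPoints(np.float64(X).reshape(-1,3),cv2.Rodrigues(d["R"])[0],d["t"],K,d["dist"])[0].reshape(-1,2)
def crop(n,x,y,w,h,s):
    return cv2.resize(np.ascontiguousarray(cam(n)["image"][y:y+h,x:x+w,::-1]),None,fx=s,fy=s,interpolation=cv2.INTER_CUBIC)
E
python3 - <<'E'
from h import *
a=np.hstack([crop("top",95,210,130,72,4),crop("top",357,192,65,72,4)])
b=np.hstack([crop("side",185,140,65,75,4),crop("side",250,290,80,75,4)])
b=np.hstack([b,np.zeros((300,a.shape[1]-b.shape[1],3),np.uint8)])
cv2.imwrite("pics/c1.png",np.vstack([a,b]))
E
```

```text
(no output)
```

View pics/c1.png

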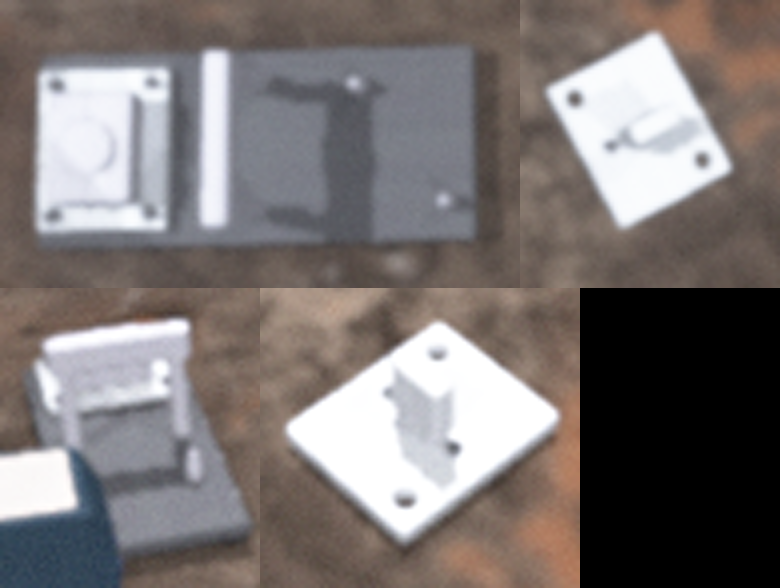

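The crop shows the plate holes at (575,98) and (702,159), plate corners at (655,32), (547,90), (625,228) and (732,170), pin tips at (355,83) and (444,200), and the bar at (214,138). In the side crops the holes are at (437,352) and (404,498), the rib top is near (425,370), and one pin tip is near (194,450). The vise hides the other pin. Next I'll measure from these.

Run:
```python
from h import *
np.set_printoptions(precision=4,suppress=True)
T1=lambda p:[(np.array(q)+.5)/4-.5+[95,210] for q in p]
T2=lambda p:[(np.array(q)-[520,0]+.5)/4-.5+[357,192] for q in p]
S1=lambda p:[(np.array(q)-[0,288]+.5)/4-.5+[185,140] for q in p]
S2=lambda p:[(np.array(q)-[260,288]+.5)/4-.5+[250,290] for q in p]
def yaw(d): return np.degrees(np.arctan2(d[1],d[0]))
print("holes tri",ht:=tri(T2([(575,98),(702,159)]),S2([(437,353),(404,498)])))
h=plane("top",T2([(575,98),(702,159)]),.008);print("holes z8",h,np.linalg.norm(h[0]-h[1]),"c",h.mean(0),"yaw",yaw(h[0]-h[1])-yaw((33,25)))
c=plane("top",T2([(655,32),(547,90),(625,228),(732,170)]),.008);print("corners",c.mean(0),yaw(c[1]-c[2]),yaw(c[0]-c[3]),np.linalg.norm(c[0]-c[1]),np.linalg.norm(c[1]-c[2]))
g=cv2.cvtColor(cam("top")["image"],cv2.COLOR_RGB2GRAY)
m=(g>150).astype(np.uint8);x=m.copy();x[:]=0;x[192:264,357:422]=m[192:264,357:422]
ct=max(cv2.findContours(x,0,1)[0],key=cv2.contourArea);r=cv2.minAreaRect(ct);b=plane("top",cv2.boxPoints(r),.006);print("rect",b.mean(0),r,[(yaw(b[i]-b[i-1]),np.linalg.norm(b[i]-b[i-1])) for i in (0,1)])
print("rib top tri",tri(T2([(655,122)]),S2([(424,372)])))
print("pin tri",tri(T2([(354,82)]),S1([(194,445)])))
p=plane("top",T1([(354,82),(444,199)]),.034);print("pins",p,np.linalg.norm(p[0]-p[1]),"nest",p.mean(0),"yaw",yaw(p[0]-p[1])-yaw((33,25)))
print("bar tri ends", tri(T1([(216,52),(214,225)]),S1([(187,324),(46,344)])))
b=plane("top",T1([(216,52),(214,225)]),.094);print("bar",b,b.mean(0),yaw(b[0]-b[1]))
b=plane("top",T1([(475,47),(475,240),(38,245)]),.016);print("base corners",b)
s=ctrl.get_state();print(cv2.Rodrigues(s["tool_rot"])[0])
```

```text
holes tri [[ 0.5664 -0.1553  0.01    0.0007]
 [ 0.532  -0.2301  0.0104  0.0007]]
holes z8 [[ 0.5663 -0.1558  0.008 ]
 [ 0.5318 -0.2308  0.008 ]] 0.08256123900189961 c [ 0.5491 -0.1933  0.008 ] yaw 28.218014787068483
corners [ 0.5485 -0.1942  0.008 ] 29.396387809943846 28.678562767108236 0.07446434524966222 0.09134534221986171
rect [ 0.549  -0.1945  0.006 ] ((386.4232482910156, 224.02330017089844), (40.86288833618164, 33.024017333984375), 61.821407318115234) [(np.float64(28.067826801029536), np.float64(0.09437013445386538)), (np.float64(-61.261117008015745), np.float64(0.08045285635177468))]
rib top tri [[ 0.5499 -0.193   0.0412  0.0018]]
pin tri [[ 0.5196 -0.0023  0.2027  0.05  ]]
pins [[0.5222 0.2712 0.034 ]
 [0.4587 0.2181 0.034 ]] 0.08272713446265105 nest [0.4904 0.2447 0.034 ] yaw 2.7110025695040747
bar tri ends [[0.5314 0.3307 0.098  0.0024]
 [0.4417 0.3262 0.0984 0.0015]]
bar [[0.5306 0.332  0.094 ]
 [0.441  0.3275 0.094 ]] [0.4858 0.3298 0.094 ] 2.858459879381729
base corners [[0.5454 0.2069 0.016 ]
 [0.4366 0.2026 0.016 ]
 [0.4268 0.4511 0.016 ]]
[[-0.9023  0.4312 -0.0002]
 [ 0.4312  0.9023 -0.0006]
 [-0.0001 -0.0006 -1.    ]]
```

```bash
cat >> h.py <<'E'
def goto(x,y,z,yaw):
    "turn first (deg, tool), then shift (mm) in the turned tool frame; yaw = world direction of tool y, deg"
    s=ctrl.get_state();R=cv2.Rodrigues(s["tool_rot"])[0]
    a=np.radians(yaw);ty=np.array([np.cos(a),np.sin(a),0]);tz=np.array([0,0,-1.])
    G=np.c_[np.cross(ty,tz),ty,tz]
    if (G[:,1]@R[:,1])<0: G[:,:2]*=-1
    print("turn",np.degrees(cv2.Rodrigues(R.T@G)[0].ravel()).round(2),"shift",(1e3*G.T@(np.array([x,y,z])-s["position"])).round(1),
     "f",s["ft_force"].round(1),"t",round(s["time"],2),"pos",s["position"].round(4),"w",round(s["grip_width"],3))
E
python3 - <<'E'
from h import *
print(proj("side",[[.5222,.2712,.034],[.4587,.2181,.034],[.5314,.3307,.098]]))
E
python3 -m inch '[[[0,0,-1.2],[0,0,3.6]],[[0,0,-1.2],[0,0,3.6]],[[0,0,-1.2],[0,0,3.6]],[[0,0,-1.2],[0,0,3.6]],[[0,0,-1.2],[0,0,3.6]],[[0,0,-1.2],[0,0,3.6]],[[0,0,-1.2],[0,0,3.6]],[[0,0,-1.2],[0,0,3.6]],[[0,0,-1.2],[0,0,3.6]],[[0,0,-1.2],[0,0,3.6]]]' 0
python3 -c "
from h import *
goto(.549,-.194,.25,28.5)"
```

```text
[[232.80666335 182.07339428]
 [209.96170724 196.40393   ]
 [230.91459304 148.71706252]]
time: 1.35
position: [0.2803, 0.5864, 0.2516]
tool_rot: [1.611, 2.697, -0.0]
ft_force: [1.0, 0.7, -0.2]
grip_width: 1.001
turn [ 0.    0.   -0.19] shift [-814.1 -136.2    1.6] f [ 1.   0.7 -0.2] t 1.35 pos [0.2803 0.5864 0.2516] w 1.001
```

```bash
for i in 1; do python3 -m inch '[[[-41,-7,0],[0,0,0]],[[-41,-7,0],[0,0,0]],[[-41,-7,0],[0,0,0]],[[-41,-7,0],[0,0,0]],[[-41,-7,0],[0,0,0]],[[-41,-7,0],[0,0,0]],[[-41,-7,0],[0,0,0]],[[-41,-7,0],[0,0,0]],[[-41,-7,0],[0,0,0]],[[-41,-7,0],[0,0,0]]]' 0
python3 -m inch '[[[-41,-7,0],[0,0,0]],[[-41,-7,0],[0,0,0]],[[-41,-7,0],[0,0,0]],[[-41,-7,0],[0,0,0]],[[-41,-7,0],[0,0,0]],[[-41,-7,0],[0,0,0]],[[-41,-7,0],[0,0,0]],[[-41,-7,0],[0,0,0]],[[-41,-7,0],[0,0,0]],[[-35,-3,0],[0,0,0]]]' 0; done
python3 -c "
from h import *
goto(.549,-.194,.06,28.5)
print(tri([(183.5,230.5)],[(232.5,178)]))"
```

```text
time: 2.35
position: [0.4145, 0.191, 0.2519]
tool_rot: [1.607, 2.699, 0.002]
ft_force: [1.3, 0.2, 0.9]
grip_width: 1.001
time: 3.35
position: [0.5487, -0.1965, 0.252]
tool_rot: [1.608, 2.697, 0.0]
ft_force: [1.1, -0.5, -0.1]
grip_width: 1.001
turn [ 0.04  0.05 -0.11] shift [  2.1   1.4 192. ] f [ 1.1 -0.5 -0.1] t 3.35 pos [ 0.5487 -0.1965  0.252 ] w 1.001
[[0.52101836 0.26729978 0.04801901 0.00189087]]
```

```bash
python3 -m inch '[[[1,1,30],[0,0,0]],[[1,0,35],[0,0,0]],[[0,0,35],[0,0,0]],[[0,0,35],[0,0,0]],[[0,0,30],[0,0,0]],[[0,0,20],[0,0,0]],[[0,0,15],[0,0,0]],[[0,0,10],[0,0,0]],[[0,0,7],[0,0,0]],[[0,0,0],[0,0,0]]]' 0
python3 -c "
from h import *
goto(.549,-.194,.033,28.5)
cv2.imwrite('pics/c2.png',np.hstack([crop('top',345,180,90,90,4),crop('side',230,250,110,90,4)]))"
```

```text
time: 4.45
position: [0.5485, -0.1915, 0.0343]
tool_rot: [-1.607, -2.699, -0.0]
ft_force: [0.2, -0.3, 0.4]
grip_width: 1.0
turn [-0.01 -0.02 -0.03] shift [-2.5 -0.8  1.3] f [ 0.2 -0.3  0.4] t 4.45 pos [ 0.5485 -0.1915  0.0343] w 1.0
```

View pics/c2.png

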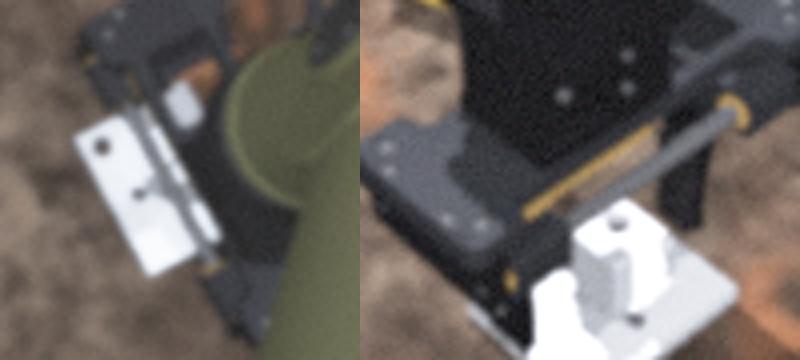

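The gripper straddles the rib. The rib shows at about (600,270) in the side half of the picture, with the far hole at (618,222). I'll trim the offset and grip.

```bash
python3 -m inch '[[[-1.5,-0.5,1],[0,0,0]],[[-0.8,0,0],[0,0,0]],[[0,0,0],[0,0,0]],[[0,0,0],[0,0,0]],[[0,0,0],[0,0,0]],[[0,0,0],[0,0,0]],[[0,0,0],[0,0,0]],[[0,0,0],[0,0,0]],[[0,0,0],[0,0,0]],[[0,0,0],[0,0,0]]]' 0
python3 -m inch '[[[0,0,0],[0,0,0]],[[0,0,0],[0,0,0]],[[0,0,0],[0,0,0]],[[0,0,0],[0,0,0]],[[0,0,0],[0,0,0]],[[0,0,0],[0,0,0]],[[0,0,0],[0,0,0]],[[0,0,0],[0,0,0]],[[0,0,0],[0,0,0]],[[0,0,0],[0,0,0]]]' 1 40
python3 -m inch '[[[0,0,-5],[0,0,0]],[[0,0,-15],[0,0,0]],[[0,0,-25],[0,0,0]],[[0,0,-35],[0,0,0]],[[0,0,-35],[0,0,0]],[[0,0,-35],[0,0,0]],[[0,0,-30],[0,0,0]],[[0,0,-20],[0,0,0]],[[0,0,-10],[0,0,0]],[[0,0,0],[0,0,0]]]'
python3 -c "
from h import *
goto(.4904,.2447,.24,2.8)
cv2.imwrite('pics/c3.png',np.hstack([crop('top',330,160,100,130,4),crop('side',230,190,100,130,4)]))"
```

```text
time: 5.55
position: [0.5492, -0.194, 0.0335]
tool_rot: [1.607, 2.699, 0.0]
ft_force: [0.2, 0.3, -0.4]
grip_width: 0.998
time: 6.55
position: [0.5492, -0.194, 0.0335]
tool_rot: [-1.607, -2.699, -0.0]
ft_force: [-0.1, 1.2, 0.3]
grip_width: 0.177
time: 7.55
position: [0.5497, -0.1944, 0.2453]
tool_rot: [1.606, 2.697, 0.002]
ft_force: [-1.4, 0.2, -1.8]
grip_width: 0.13
turn [ 0.16  0.05 25.64] shift [441.5 -37.8   5.3] f [-1.4  0.2 -1.8] t 7.55 pos [ 0.5497 -0.1944  0.2453] w 0.13
```

View pics/c3.png

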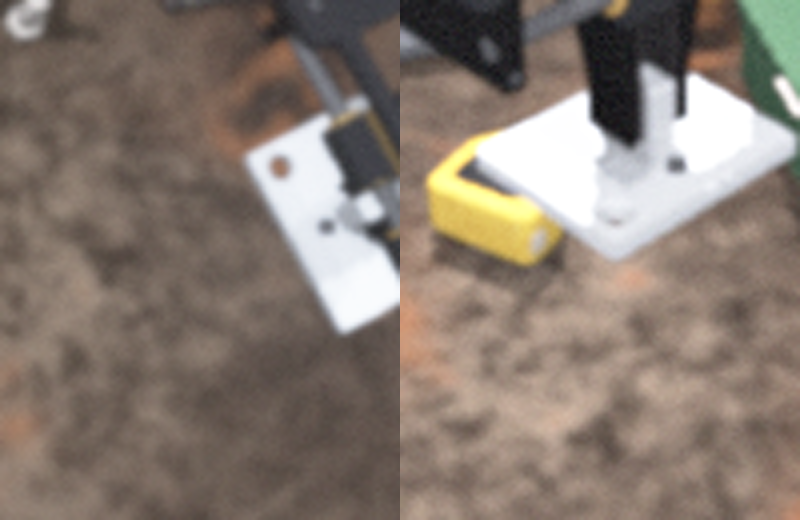

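The plate hangs level from the gripper, with one hole at crop (280,166). I'll turn it and carry it over.

```bash
python3 -c "
from h import *
P=plane('top',[(399.6,201.1)],.2198)[0];s=ctrl.get_state();R=cv2.Rodrigues(s['tool_rot'])[0]
print(P,1e3*R.T@(P-s['position']))"
python3 -m inch '[[[0,0,0],[0,0,1.6]],[[0,0,0],[0,0,3]],[[0,0,0],[0,0,3]],[[0,0,0],[0,0,3]],[[0,0,0],[0,0,3]],[[0,0,0],[0,0,3]],[[0,0,0],[0,0,3]],[[0,0,0],[0,0,3]],[[0,0,0],[0,0,2]],[[0,0,0],[0,0,1]]]'
python3 -m inch '[[[10,-2,0],[0,0,0]],[[20,-2,0],[0,0,0]],[[30,-3,0],[0,0,0]],[[30,-3,0],[0,0,0]],[[30,-3,0],[0,0,0]],[[30,-3,0],[0,0,0]],[[30,-3,0],[0,0,0]],[[30,-3,0],[0,0,0]],[[30,-3,0],[0,0,0]],[[30,-3,0],[0,0,0]]]'
python3 -m inch '[[[30,-3,0],[0,0,0]],[[30,-3,0],[0,0,0]],[[30,-2,0],[0,0,0]],[[30,-2,0],[0,0,0]],[[25,-1,0],[0,0,0]],[[15,-1,0],[0,0,0]],[[7,0,0],[0,0,0]],[[3,0,0],[0,0,0]],[[0,0,0],[0,0,0]],[[0,0,0],[0,0,0]]]'
python3 -c "
from h import *
goto(.4904,.2447,.10,2.8)"
```

```text
[ 0.56597984 -0.15585135  0.2198    ] [24.85990585 33.48838969 22.44831223]
time: 8.7
position: [0.5487, -0.1939, 0.2426]
tool_rot: [-2.167, -2.273, 0.002]
ft_force: [0.1, 1.1, -1.7]
grip_width: 0.132
time: 9.7
position: [0.5068, 0.076, 0.2435]
tool_rot: [-2.164, -2.277, -0.0]
ft_force: [0.1, 0.5, -2.7]
grip_width: 0.131
time: 10.7
position: [0.4878, 0.242, 0.2437]
tool_rot: [2.167, 2.274, -0.0]
ft_force: [0.7, -0.7, -1.6]
grip_width: 0.138
turn [ 0.01  0.02 -0.06] shift [  2.6   2.8 143.7] f [ 0.7 -0.7 -1.6] t 10.7 pos [0.4878 0.242  0.2437] w 0.138
```

```bash
python3 -m inch '[[[1.3,1.4,10],[0,0,0]],[[1.3,1.4,20],[0,0,0]],[[0,0,25],[0,0,0]],[[0,0,25],[0,0,0]],[[0,0,25],[0,0,0]],[[0,0,20],[0,0,0]],[[0,0,15],[0,0,0]],[[0,0,9],[0,0,0]],[[0,0,4],[0,0,0]],[[0,0,0],[0,0,0]]]'
python3 -c "
from h import *
goto(.4904,.2447,.0675,2.8)
cv2.imwrite('pics/c4.png',np.hstack([crop('top',95,195,130,95,3.5),crop('side',180,125,90,95,3.5)]))"
```

```text
time: 11.7
position: [0.4901, 0.2461, 0.0905]
tool_rot: [2.166, 2.276, 0.0]
ft_force: [-0.0, 0.3, -1.8]
grip_width: 0.131
turn [0.01 0.   0.04] shift [-1.4  0.2 23. ] f [-0.   0.3 -1.8] t 11.7 pos [0.4901 0.2461 0.0905] w 0.131
```

View pics/c4.png

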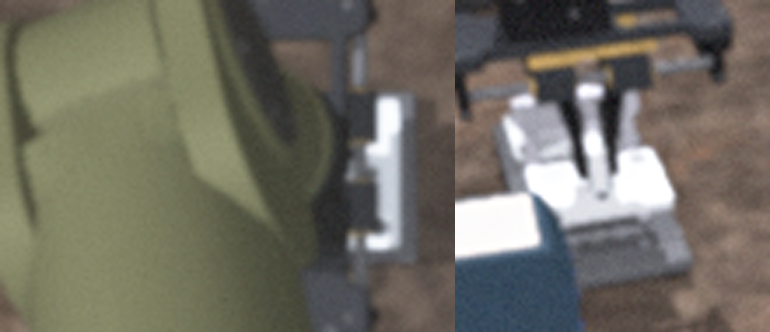

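The plate hovers over the nest and the top view of the pins is hidden by the arm, so I'll go down gently and watch the force.

```bash
python3 -m inch '[[[-1.4,0,3],[0,0,0]],[[0,0,3],[0,0,0]],[[0,0,3],[0,0,0]],[[0,0,3],[0,0,0]],[[0,0,3],[0,0,0]],[[0,0,3],[0,0,0]],[[0,0,3],[0,0,0]],[[0,0,2],[0,0,0]],[[0,0,2],[0,0,0]],[[0,0,0],[0,0,0]]]'
python3 -c "
from h import *
goto(.4904,.2447,.0495,2.8);print(ctrl.get_state()['torque'].round(2))"
python3 -m inch '[[[0,0,1],[0,0,0]],[[0,0,1],[0,0,0]],[[0,0,1],[0,0,0]],[[0,0,1],[0,0,0]],[[0,0,1],[0,0,0]],[[0,0,0],[0,0,0]],[[0,0,0],[0,0,0]],[[0,0,0],[0,0,0]],[[0,0,0],[0,0,0]],[[0,0,0],[0,0,0]]]'
python3 -c "
from h import *
goto(.4904,.2447,.0495,2.8);print(ctrl.get_state()['torque'].round(2))"
```

```text
time: 12.8
position: [0.4899, 0.2447, 0.0653]
tool_rot: [-2.165, -2.276, 0.001]
ft_force: [0.0, -0.7, -1.5]
grip_width: 0.14
turn [-0.02  0.02  0.06] shift [-0.   0.5 15.8] f [ 0.  -0.7 -1.5] t 12.8 pos [0.4899 0.2447 0.0653] w 0.14
[-0.12  0.06 -0.  ]
time: 13.8
position: [0.4901, 0.2448, 0.0606]
tool_rot: [2.165, 2.276, 0.0]
ft_force: [-1.0, 0.6, -2.5]
grip_width: 0.134
turn [ 0.01 -0.01  0.06] shift [-0.2  0.3 11.1] f [-1.   0.6 -2.5] t 13.8 pos [0.4901 0.2448 0.0606] w 0.134
[-0.05  0.03  0.05]
```

```bash
python3 -m inch '[[[0,0,1],[0,0,0]],[[0,0,1],[0,0,0]],[[0,0,1],[0,0,0]],[[0,0,1],[0,0,0]],[[0,0,1],[0,0,0]],[[0,0,1],[0,0,0]],[[0,0,0],[0,0,0]],[[0,0,0],[0,0,0]],[[0,0,0],[0,0,0]],[[0,0,0],[0,0,0]]]'
python3 -c "
from h import *
goto(.4904,.2447,.0495,2.8);print(ctrl.get_state()['torque'].round(2))"
python3 -m inch '[[[0,0,1],[0,0,0]],[[0,0,1],[0,0,0]],[[0,0,1],[0,0,0]],[[0,0,0.7],[0,0,0]],[[0,0,0.7],[0,0,0]],[[0,0,0],[0,0,0]],[[0,0,0],[0,0,0]],[[0,0,0],[0,0,0]],[[0,0,0],[0,0,0]],[[0,0,0],[0,0,0]]]'
python3 -c "
from h import *
goto(.4904,.2447,.0495,2.8);print(ctrl.get_state()['torque'].round(2))"
```

```text
time: 14.8
position: [0.4901, 0.2449, 0.0546]
tool_rot: [2.165, 2.276, 0.0]
ft_force: [-0.3, 0.6, -2.3]
grip_width: 0.136
turn [ 0.01 -0.01  0.06] shift [-0.2  0.3  5.1] f [-0.3  0.6 -2.3] t 14.8 pos [0.4901 0.2449 0.0546] w 0.136
[ 0.08 -0.12  0.  ]
time: 15.8
position: [0.4901, 0.2448, 0.0506]
tool_rot: [-2.165, -2.276, -0.0]
ft_force: [-1.5, 0.5, 5.6]
grip_width: 0.132
turn [ 0.01 -0.02  0.05] shift [-0.1  0.3  1.1] f [-1.5  0.5  5.6] t 15.8 pos [0.4901 0.2448 0.0506] w 0.132
[-0.23  0.5   0.01]
```

```bash
python3 -m inch '[[[0,0,0.5],[0,0,0]],[[0,0,0.5],[0,0,0]],[[0,0,0.5],[0,0,0]],[[0,0,0],[0,0,0]],[[0,0,0],[0,0,0]],[[0,0,0],[0,0,0]],[[0,0,0],[0,0,0]],[[0,0,0],[0,0,0]],[[0,0,0],[0,0,0]],[[0,0,0],[0,0,0]]]'
python3 -c "
from h import *
goto(.4904,.2447,.0495,2.8);print(ctrl.get_state()['torque'].round(2))"
```

```text
time: 16.8
position: [0.4901, 0.2448, 0.0505]
tool_rot: [-2.165, -2.275, -0.0]
ft_force: [-6.1, -2.6, 15.8]
grip_width: 0.134
turn [-0.03 -0.04  0.05] shift [-0.2  0.3  1. ] f [-6.1 -2.6 15.8] t 16.8 pos [0.4901 0.2448 0.0505] w 0.134
[-0.76  1.33  0.06]
```

```bash
python3 -m inch '[[[0,0,0],[0,0,0]],[[0,0,0],[0,0,0]],[[0,0,0],[0,0,0]],[[0,0,0],[0,0,0]],[[0,0,0],[0,0,0]],[[0,0,0],[0,0,0]],[[0,0,0],[0,0,0]],[[0,0,0],[0,0,0]],[[0,0,0],[0,0,0]],[[0,0,0],[0,0,0]]]' 0
python3 -m inch '[[[0,0,-8],[0,0,0]],[[0,0,-20],[0,0,0]],[[0,0,-30],[0,0,0]],[[0,0,-35],[0,0,0]],[[0,0,-35],[0,0,0]],[[0,0,-30],[0,0,0]],[[0,0,-20],[0,0,0]],[[0,0,-10],[0,0,0]],[[0,0,0],[0,0,0]],[[0,0,0],[0,0,0]]]'
python3 -m inch '[[[10,0,0],[0,0,-8]],[[0,0,0],[0,0,-8]],[[0,0,0],[0,0,-8]],[[0,0,0],[0,0,-8]],[[0,0,0],[0,0,-8]],[[0,0,0],[0,0,-8]],[[0,0,0],[0,0,-8]],[[0,0,0],[0,0,-8]],[[0,0,0],[0,0,-8]],[[0,0,0],[0,0,-8]]]'
python3 -c "
from h import *
goto(.4858,.3298,.22,92.8)
cv2.imwrite('pics/c5.png',np.hstack([crop('top',95,195,130,95,3.5),crop('side',180,125,90,95,3.5)]))"
```

```text
time: 17.8
position: [0.49, 0.2448, 0.0487]
tool_rot: [-2.165, -2.276, -0.0]
ft_force: [0.8, 0.5, 0.3]
grip_width: 0.949
time: 18.8
position: [0.4896, 0.2446, 0.2358]
tool_rot: [-2.165, -2.276, 0.002]
ft_force: [-0.4, -1.2, -0.5]
grip_width: 1.001
time: 19.8
position: [0.4887, 0.2543, 0.2347]
tool_rot: [-0.187, -3.134, 0.003]
ft_force: [0.1, -0.6, -0.1]
grip_width: 1.002
turn [-0.12 -0.15 -9.62] shift [-0.8 75.6 14.7] f [ 0.1 -0.6 -0.1] t 19.8 pos [0.4887 0.2543 0.2347] w 1.002
```

View pics/c5.png

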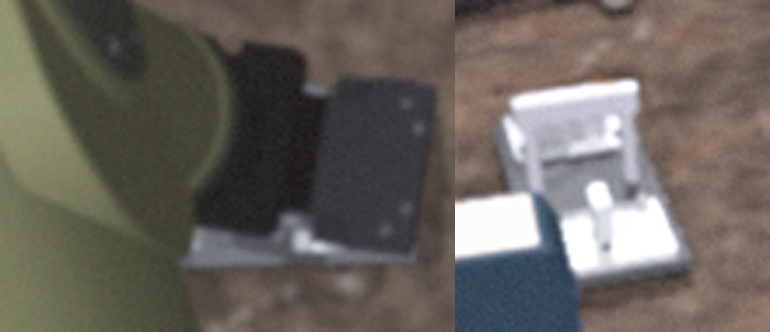

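In the side view the plate lies in the nest with its rib upright at (600,205), the gripper is clear, and the bar is at about (575,100). The contact height read about 1 mm high, so I'll press lightly on the rib top with closed fingertips. Flush should stop the TCP near z = 0.073.

```bash
python3 -m inch '[[[-2,-9.7,10],[0,0,0]],[[0,0,15],[0,0,0]],[[0,0,20],[0,0,0]],[[0,0,20],[0,0,0]],[[0,0,20],[0,0,0]],[[0,0,20],[0,0,0]],[[0,0,20],[0,0,0]],[[0,0,15],[0,0,0]],[[0,0,10],[0,0,0]],[[0,0,3],[0,0,0]]]' 1 15
python3 -m inch '[[[0,0,1],[0,0,0]],[[0,0,1],[0,0,0]],[[0,0,1],[0,0,0]],[[0,0,1],[0,0,0]],[[0,0,1],[0,0,0]],[[0,0,1],[0,0,0]],[[0,0,1],[0,0,0]],[[0,0,0],[0,0,0]],[[0,0,0],[0,0,0]],[[0,0,0],[0,0,0]]]'
python3 -c "
from h import *
goto(.490,.2447,.073,83)"
```

```text
time: 20.9
position: [0.4896, 0.2443, 0.0821]
tool_rot: [-0.197, -3.134, 0.002]
ft_force: [0.1, -0.1, -0.0]
grip_width: 0.173
time: 21.9
position: [0.4903, 0.2449, 0.0767]
tool_rot: [0.196, 3.135, 0.0]
ft_force: [0.7, 0.1, 0.3]
grip_width: 0.007
turn [ 0.    0.   -0.14] shift [ 0.3 -0.3  3.7] f [0.7 0.1 0.3] t 21.9 pos [0.4903 0.2449 0.0767] w 0.007
```

```bash
python3 -m inch '[[[0,0,0.7],[0,0,0]],[[0,0,0.7],[0,0,0]],[[0,0,0.7],[0,0,0]],[[0,0,0.7],[0,0,0]],[[0,0,0.7],[0,0,0]],[[0,0,0],[0,0,0]],[[0,0,0],[0,0,0]],[[0,0,0],[0,0,0]],[[0,0,0],[0,0,0]],[[0,0,0],[0,0,0]]]'
python3 -c "
from h import *
goto(.490,.2447,.073,83)"
```

```text
time: 22.9
position: [0.4903, 0.2449, 0.0735]
tool_rot: [0.196, 3.135, 0.0]
ft_force: [-1.8, -0.8, 4.6]
grip_width: 0.006
turn [ 0.01  0.   -0.15] shift [ 0.3 -0.3  0.5] f [-1.8 -0.8  4.6] t 22.9 pos [0.4903 0.2449 0.0735] w 0.006
```

Contact came at 0.0735, which is flush within noise. I'll press once more, retreat and go over the handle.

```bash
python3 -m inch '[[[0,0,0.7],[0,0,0]],[[0,0,0.5],[0,0,0]],[[0,0,0],[0,0,0]],[[0,0,0],[0,0,0]],[[0,0,-5],[0,0,0]],[[0,0,-15],[0,0,0]],[[0,0,-25],[0,0,0]],[[0,0,-25],[0,0,0]],[[0,0,-20],[0,0,0]],[[0,0,-10],[0,0,0]]]'
python3 -m inch '[[[0,5,0],[0,0,-3.3]],[[0,10,0],[0,0,-3.3]],[[0,15,0],[0,0,-3]],[[0,15,0],[0,0,0]],[[0,15,0],[0,0,0]],[[0,12,0],[0,0,0]],[[0,8,0],[0,0,0]],[[0,4,0],[0,0,0]],[[0,0,0],[0,0,0]],[[0,0,0],[0,0,0]]]' 0
python3 -c "
from h import *
goto(.4858,.3298,.081,92.8)
cv2.imwrite('pics/c6.png',np.hstack([crop('top',85,185,120,110,3.3),crop('side',170,105,100,110,3.3)]))"
```

```text
time: 23.9
position: [0.4915, 0.2455, 0.1746]
tool_rot: [0.196, 3.132, 0.004]
ft_force: [0.0, 0.5, 0.1]
grip_width: 0.009
time: 24.9
position: [0.4897, 0.3281, 0.172]
tool_rot: [-0.066, 3.141, -0.001]
ft_force: [-0.4, -0.4, -0.9]
grip_width: 0.834
turn [-0.03  0.01 -0.39] shift [ 3.8  1.9 91. ] f [-0.4 -0.4 -0.9] t 24.9 pos [0.4897 0.3281 0.172 ] w 0.834
```

View pics/c6.png

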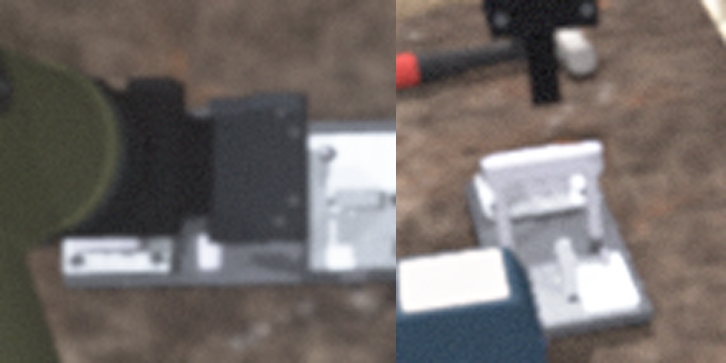

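The plate lies flat in the nest, with a pin through its hole at (325,153), and the finger is centred over the bar. I'll descend onto the bar and grip it.

```bash
python3 -m inch '[[[2,1,0],[0,0,-0.4]],[[1.8,0.9,4],[0,0,0]],[[0,0,10],[0,0,0]],[[0,0,15],[0,0,0]],[[0,0,17],[0,0,0]],[[0,0,17],[0,0,0]],[[0,0,14],[0,0,0]],[[0,0,9],[0,0,0]],[[0,0,5],[0,0,0]],[[0,0,0],[0,0,0]]]' 0
python3 -c "
from h import *
goto(.4858,.3298,.081,92.8)"
python3 -m inch '[[[0,0,0],[0,0,0]],[[0,0,0],[0,0,0]],[[0,0,0],[0,0,0]],[[0,0,0],[0,0,0]],[[0,0,0],[0,0,0]],[[0,0,0],[0,0,0]],[[0,0,0],[0,0,0]],[[0,0,0],[0,0,0]],[[0,0,0],[0,0,0]],[[0,0,0],[0,0,0]]]' 1 60
python3 -m inch '[[[0,0,0],[0,0,0]],[[0,0,0],[0,0,0]],[[0,0,0],[0,0,0]],[[0,0,0],[0,0,0]],[[0,0,0],[0,0,0]],[[0,0,-0.5],[0,0,0]],[[0,0,-1],[0,0,0]],[[0,0,-1.5],[0,0,0]],[[0,0,-2],[0,0,0]],[[0,0,-2],[0,0,0]]]'
python3 -c "
from h import *
goto(.4858,.3298,.181,92.8)"
```

```text
time: 26.0
position: [0.4853, 0.3303, 0.0802]
tool_rot: [0.078, -3.14, 0.001]
ft_force: [0.6, 0.4, 0.7]
grip_width: 0.995
turn [-0.04 -0.04  0.06] shift [-0.5 -0.5 -0.8] f [0.6 0.4 0.7] t 26.0 pos [0.4853 0.3303 0.0802] w 0.995
time: 27.0
position: [0.4856, 0.3305, 0.081]
tool_rot: [-0.078, 3.141, -0.0]
ft_force: [-0.1, 0.7, -0.2]
grip_width: 0.168
time: 28.0
position: [0.4851, 0.3301, 0.0875]
tool_rot: [0.078, -3.14, 0.001]
ft_force: [0.1, 0.6, -8.1]
grip_width: 0.152
turn [-0.05 -0.06  0.05] shift [ -0.6  -0.3 -93.5] f [ 0.1  0.6 -8.1] t 28.0 pos [0.4851 0.3301 0.0875] w 0.152
```

```bash
python3 -m inch '[[[0,0,-3],[0,0,0]],[[0,0,-4],[0,0,0]],[[0,0,-5],[0,0,0]],[[0,0,-5],[0,0,0]],[[0,0,-5],[0,0,0]],[[0,0,-5],[0,0,0]],[[0,0,-5],[0,0,0]],[[0,0,-5],[0,0,0]],[[0,0,-5],[0,0,0]],[[0,0,-5],[0,0,0]]]'
python3 -m inch '[[[0,0,-5],[0,0,0]],[[0,0,-5],[0,0,0]],[[0,0,-5],[0,0,0]],[[0,0,-5],[0,0,0]],[[0,0,-5],[0,0,0]],[[0,0,-5],[0,0,0]],[[0,0,-5],[0,0,0]],[[0,0,-5],[0,0,0]],[[0,0,-3],[0,0,0]],[[0,0,-2],[0,0,0]]]'
python3 -m inch '[[[0,0,0],[0,0,0]],[[0,0,0],[0,0,0]],[[0,0,0],[0,0,0]],[[0,0,0],[0,0,0]],[[0,0,0],[0,0,0]],[[0,0,0],[0,0,0]],[[0,0,0],[0,0,0]],[[0,0,0],[0,0,0]],[[0,0,0],[0,0,0]],[[0,0,0],[0,0,0]]]'
python3 -c "
from h import *
goto(.4858,.3298,.181,92.8);print(ctrl.get_state()['torque'])
cv2.imwrite('pics/c7.png',np.hstack([crop('top',65,185,140,120,3),crop('side',170,65,120,120,3)]))"
```

```text
time: 29.0
position: [0.4855, 0.3305, 0.1354]
tool_rot: [-0.078, 3.141, 0.0]
ft_force: [-0.9, 0.2, -7.6]
grip_width: 0.157
time: 30.0
position: [0.4857, 0.3306, 0.1804]
tool_rot: [-0.078, 3.14, 0.001]
ft_force: [0.9, -0.1, -7.7]
grip_width: 0.154
time: 31.0
position: [0.4855, 0.3306, 0.18]
tool_rot: [-0.078, 3.141, 0.0]
ft_force: [0.8, 0.4, -7.8]
grip_width: 0.153
turn [0.   0.   0.06] shift [-0.2 -0.8 -1. ] f [ 0.8  0.4 -7.8] t 31.0 pos [0.4855 0.3306 0.18  ] w 0.153
[ 0.12951556  0.04417585 -0.01251145]
```

View pics/c7.png

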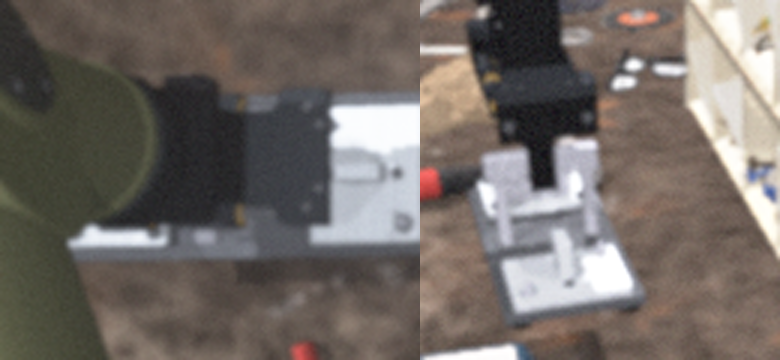

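The carrier is held with the plate seated. I'll check that it is level by comparing predicted and seen corners, then look over the other objects.

Run:
```python
from h import *
a=np.radians(2.8);R=np.array([[np.cos(a),-np.sin(a),0],[np.sin(a),np.cos(a),0],[0,0,1]])
L=np.array([[55,-125,16],[-55,-125,16],[55,-125,8],[-55,-125,8],[45,-122,24],[-45,-122,24],[0,-85,56]])/1e3
W=L@R.T+[.4856,.3303,.0995]
im=crop('side',170,65,120,120,5)
for p in proj('side',W): cv2.circle(im,tuple(int(v) for v in ((p-[170,65]+.5)*5-.5)),3,(0,0,255),-1)
cv2.imwrite('pics/c8.png',im)
A=cv2.imread('pics/top0.png');B=cam('top')["image"][:,:,::-1];A2=cv2.imread('pics/side0.png');B2=cam('side')["image"][:,:,::-1]
def cen(I,x,y,w,h,f):
    m=f(cv2.cvtColor(np.ascontiguousarray(I[y:y+h,x:x+w]),cv2.COLOR_BGR2HSV).astype(int));v=np.argwhere(m);return (v.mean(0)[::-1]+[x,y]).round(2),len(v)
yl=lambda h:(abs(h[...,0]-26)<8)&(h[...,1]>130)
br=lambda h:h[...,2]>150
dk=lambda h:h[...,2]<60
for I,J,t,b,j in((A,B,(260,200,50,50),(327,150,20,24),(180,133,30,30)),(A2,B2,(230,215,50,45),(335,245,17,30),(290,155,30,22))):
    for q,f in((t,yl),(b,br),(j,dk)): print(cen(I,*q,f),cen(J,*q,f))
```

```text
(array([286.01, 226.86]), 326) (array([285.84, 226.76]), 336)
(array([336.66, 163.53]), 91) (array([336.68, 163.38]), 93)
(array([200.29, 156.86]), 7) (array([201.25, 155.38]), 8)
(array([253.58, 243.56]), 365) (array([253.12, 244.31]), 337)
(array([342.47, 259.96]), 193) (array([342.32, 259.99]), 210)
(array([303.89, 171.45]), 74) (array([304.21, 171.44]), 62)
```

View pics/c8.png

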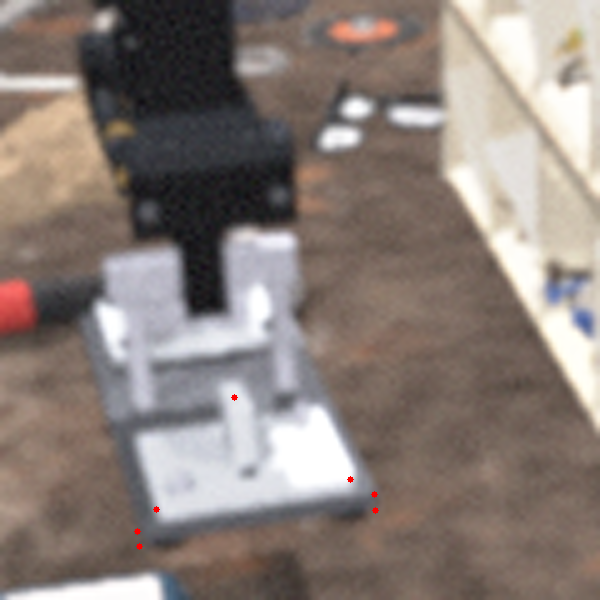

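Predicted and seen corners agree to about 1–2 px, with the same small upward bias as before the lift. The carrier is therefore level to about 1°, the plate is flat in the nest, and the tape, bolt and jar haven't moved. Handing in.

```bash
python3 -c "
from h import *
s=ctrl.get_state();print(s['time'],s['position'],s['ft_force'],abs(s['qd']).max(),s['grip_width'])
from bench import close_job
print(close_job())"
```

```text
31.2 [0.48555121 0.33049399 0.179961  ] [-0.39891502 -0.30920489 -7.86393184] 0.0013357673429079753 0.15459458247950575
the job is handed in; nothing more can be done
None
```

I fitted the backplate over both pins into the nest, let go of it, and then lifted the carrier by its handle bar. I handed the job in at 31.2 s, with the carrier held still and its feet about 10 cm above the bench.

**Last checks**
- **Height and load:** the tool rose about 99 mm from the grip. The wrist carries about 7.9 N, which fits the carrier and plate together. The joints were at rest and the grip was set to 60 N.
- **Level:** projected and seen corners in the side view agree to about 1–2 px, so the carrier is level to roughly 1°.
- **Plate:** it still lies flat in the nest in the last pictures.
- **Other objects:** the tape measure, bolt and jar are where they started. They differ by under 1 px, except about 1.5 px for the jar's very small mask in the top view.

**What disagreed**
- **Seating height:** when I first set the plate down it stopped about 1 mm higher than expected. I pressed the rib top with closed fingertips, and contact came within 0.5 mm of the flush height.
- **Side camera:** heights at the carrier read about 4 mm high for the bar top. For one pin tip they were off by more: one triangulation failed and the other was about 14 mm too high. So I placed the nest from the top view, where the pins and bar agreed to within 1 mm.

I viewed nine pictures.

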